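# Clear the chip tray, close the chip pot and take off its outer lid

## Task

With the scraper block in hand, wipe the loose wood chips along the tray's channel into the pot, without fingers touching them, and set the scraper back on the bench. Lift both nested lids together by the inner lid's post and lower them onto the pot until the inner lid is fully home. Then take the outer lid by its collar, lift it alone well clear above the post, leaving the inner lid home, and finish still holding it level and still; leave the bottle, tape measure and screwdriver alone.

Things in the scene. Friction and masses are not known exactly. Their poses are not given: they have to be found in the camera images.
- tray: Fixed plywood chip tray, 259 x 116 x 60 high; origin on the bench. Along its x: steel channel from the open end (x -135) to the pot (x +20), 92 wide, floor 50 above the bench, chips between x -92 and +10; then the pot, a square hole 92 x 92 (x +20 to +112), inner floor at height 6. Rails 12 thick, tops at height 60, line channel and pot on both sides and the pot's far end (to x +124).
- pot_mouth (a point): Centre of the square pot opening at the height of the rail tops (tray x = +66, y = 0, z = 60); axes as the tray's.
- channel_start (a point): Point on the channel floor behind all the chips (tray x = -112, y = 0, z = 50), where the scraper can be set in; axes as the tray's.
- scraper: Wooden scraper block standing on the bench: foot 24 thick (its x) x 86 wide (y) x 28 high with a steel edge strip; on it a pale grip 20 thick (x) x 60 wide (y), 28 to 64 above the underside. Origin: centre of the underside. Same both ways round; push it along its x. 0.11 to 0.22 kg.
- inner_lid: Wooden inner lid, under the outer lid: square plug 84 x 84 x 14, above it a flange 108 x 108 x 6, and a square post 14 x 14 in the middle, 20 to 70 above the underside. Origin: centre of the plug's underside; x, y along its sides. Stands on the bench at the start. Home: flange resting on the pot's rails, plug in the hole (4 play a side), origin at height 46. 0.15 to 0.3 kg.
- outer_lid: Aluminium lid: plate 122 x 122 x 4, rim hanging 4 below it, square collar 44 x 44 (bore 26) 4 to 28 above the plate's underside. Origin: centre of the plate's underside; x, y along sides. Nested, it lies on the inner flange (origin 20 above the inner's, sides parallel); the post passes freely through, 22 proud. Post lifts both lids, collar the outer alone. 0.12 to 0.25 kg.
- post_top (a point): Centre of the top of the inner lid's post (70 above the inner lid's origin).
- collar_top (a point): Centre of the collar's top rim (28 above the outer lid's origin).
- chip0: Loose wood chip, a small offcut 22 x 16 x 10, 10 g, lying flat in the channel. Origin: centre of its underside.
- chip1: Loose wood chip, a small offcut 22 x 16 x 10, 10 g, lying flat in the channel. Origin: centre of its underside.
- chip2: Loose wood chip, a small offcut 22 x 16 x 10, 10 g, lying flat in the channel. Origin: centre of its underside.
- glue: Glue bottle, 56 across, 150 tall, standing. Origin: centre of the underside. To be left alone.
- tape: Black tape measure, about 70 x 34 x 64 high, standing. Origin: centre of the underside. To be left alone.
- screwdriver: Screwdriver with a red handle lying on the bench, about 200 long. To be left alone.
Things that resemble listed ones, but are neither listed nor needed, are in the scene too. Leave any yellow look-alike of the scraper alone.

How it is judged:
On the way, in this order (a step that is already met when the one before it is completed fails the run):
1. the scraper, in the hand, is down in the channel (contact force between the fingers and scraper above 1 N and z of scraper in the frame of tray between 0.045 and 0.065 m and x of scraper in the frame of tray below 0.02 m and y of scraper in the frame of tray between -0.02 and 0.02 m), for 0.1 s.
2. all three chips are in the pot (z of each of chip0, chip1, chip2 in the frame of tray below 0.046 m and horizontal distance between each of chip0, chip1, chip2 and pot_mouth below 0.066 m), for 0.2 s.
3. the scraper is back on the bench and both lids, nested, are home on the pot (height (world z) of scraper below 0.03 m and z of inner_lid in the frame of tray between 0.043 and 0.049 m and horizontal distance between inner_lid and pot_mouth below 0.012 m and angle between inner_lid's own z axis and vertical below 0.06 rad and z of outer_lid in the frame of inner_lid below 0.023 m and horizontal distance between outer_lid and inner_lid below 0.012 m), for 0.2 s.
At the end, for the whole second after the job is handed in: Outer lid held by the fingers alone, still, level within 0.2 rad, 55 mm or more above its nested place; inner lid home (within 3 mm of height, 12 mm of centre, 0.06 rad), untouched; all chips in the pot; scraper on the bench (origin below 30 mm); bystanders within 30 mm of their starts (all of step 2 and z of inner_lid in the frame of tray between 0.043 and 0.049 m and horizontal distance between inner_lid and pot_mouth below 0.012 m and angle between inner_lid's own z axis and vertical below 0.06 rad and z of outer_lid in the frame of inner_lid above 0.075 m and angle between outer_lid's own z axis and vertical below 0.2 rad and contact force between the fingers and outer_lid above 1 N and contact force between outer_lid and inner_lid below 0.2 N and contact force between outer_lid and tray below 0.2 N and contact force between outer_lid and scraper below 0.2 N and contact force between outer_lid and glue below 0.2 N and contact force between outer_lid and tape below 0.2 N and contact force between outer_lid and screwdriver below 0.2 N and contact force between the fingers and inner_lid below 0.3 N and linear speed of outer_lid below 0.03 m/s and linear speed of each of inner_lid, scraper below 0.02 m/s and height (world z) of scraper below 0.03 m and distance of each of glue, tape, screwdriver from where it was at the start of the episode below 0.03 m); the arm keeps its last pose, push and grip.
It fails at once if the fingers push a chip (contact force between the fingers and chip0 above 0.5 N or contact force between the fingers and chip1 above 0.5 N or contact force between the fingers and chip2 above 0.5 N).
It fails at once if the outer lid comes off while the inner lid is not home on the pot (distance between outer_lid and inner_lid above 0.035 m and not (z of inner_lid in the frame of tray between 0.043 and 0.049 m and horizontal distance between inner_lid and pot_mouth below 0.012 m and angle between inner_lid's own z axis and vertical below 0.06 rad)).
It fails at once if a bystander is knocked (distance of any of glue, tape, screwdriver from where it was at the start of the episode above 0.03 m).
It also fails if it takes over 69 s, if anything falls off the work surface, if the arm or the gripper's body presses on something with over 40 N, if the wrist force passes 120 N, or if a joint passes its speed limit or range.

## Robot

A 6-joint arm with a two-finger parallel gripper is mounted at the origin on the work surface. World frame = base frame: x ahead of the robot, y to its left, z up, the work surface at z = 0. Lengths are in m, angles in rad, forces in N, time in s.
With the tool pointing down it reaches from about 0.3 to 0.875 m from the base axis. Payload 6.4 kg.
Tool frame: the origin (TCP) lies where the fingers leave the gripper's body, on its centre line; the fingertips stand 73 mm ahead of it and the grasp point (between the pads) lies 54 mm ahead of it; z points along the fingers, y is the line along which they close (so a half turn about z gives the same grasp; the last joint's range is limited). The gripper opens to 85 mm and grips with 20 to 120 N. Pads are 22 mm wide; open, the fingers measure 114 mm over their backs; the gripper's body (76 mm by 85 mm) begins 54 mm behind the grasp point. The pads swing forward as they close: fully open they stand 13 mm farther back than shut.
Start: joints at [-1.375, 0.181, 1.607, -0, 1.354, -0.206], TCP at [0.225, -0.529, 0.304] pointing down, gripper open.
Joint ranges: [-2.99, 2.99], [-0.89, 2.07], [0.3, 2.58], [-1.14, 4.28], [0, 2.63], [-3.12, 3.12]. Speed limits (rad/s): [2.57, 2.57, 3.01, 3.14, 3.14, 3.14].

## Interface

Orientations are given as a unit quaternion [w, x, y, z].
In Python, from bench import ctrl gives the robot as it stands.
- The arm moves only by the tool carry_out, never from a script. Its argument "steps" is one flat list of numbers, 7 for each row, row after row: the shift along the tool's x, y, z in m, then the turn, a rotation vector about the tool's x, y, z in rad, then the opening, from 0 (shut) to 1 (fully open). In form: [dx, dy, dz, wx, wy, wz, claw, dx, dy, dz, wx, wy, wz, claw, ...]. A call has 1 to 20 rows; each row is the pose to reach, as a shift and turn from the pose commanded when the call began, along the tool's axes at that moment; what a row does not reach only later rows make up. A row lasts 1/10 s, in which the tool goes at most 50 mm and 8.59 degrees, less where a joint would pass 70% of its speed; a pose out of reach is approached as far as the arm can. A call with a gripper value outside its range is refused whole. The fingers move at their own pace and stop on an object; the grip force is fixed at half the most. Time passes only in rows, so rows that repeat a pose let the fingers close. It gives the time, the measured TCP pose, the force, the opening and the grip force at its end, in the units of the state.
- ctrl.get_obs(): the state, without advancing time (a new reading comes with each control period).
- ctrl.camera(name): name is "scene" or "top" or "wrist"; returns the picture (480x640x3 uint8, red, green, blue); there is no depth.
- ctrl.camera_params(name): a dict with "vertical_fov" (degrees; the focal length in pixels is half the picture's height over the tangent of half this angle, whatever the lens; pixels are square), "cx", "cy" (the principal point, pixels), "cam_to_world" (4x4, takes a point from camera to world coordinates); the wrist camera has in their place "hand_eye" (4x4, takes a point from camera to tool coordinates, whose origin is the TCP and whose axes are the flange's). Camera axes: x right, y down, z forward; pixel columns grow to the right and rows downward; lengths in m; the calibration is good to about 2 mm. A picture is of the moment at which its call begins: read the wrist's pose just before it. camera_params takes no time and is no camera call.
- ctrl.hand_in(): hands the job in; it is judged then, once.
The state is a dict: "time_s": time; "q": joint angles; "dq": joint speeds; "joint_efforts": joint torques, N m; "eef_pos": TCP position; "eef_rot": TCP orientation; "wrist_force": force on the tool from outside, world axes, zero at the start; "torque": the same for the moment, N m; "opening": opening from 0.0 (shut) to 1.0 (fully open); "grasp_force": force on a finger pad.
Only numpy, scipy, OpenCV 4.12 (cv2) and the standard library are available. Lean on these libraries where they do the work, as an engineer would, in place of code of your own. Each camera call takes 0.05 s, during which the arm holds its last target. There are 200 camera calls.

## Working session

There is one attempt and no reset: what is moved stays moved. The work goes in short steps, Python scripts to look and compute and a tool call to move; the robot and the scene stay as the last step left them, time stands still between calls to the robot, and variables do not carry over. Pictures are saved under pics/ and viewed, at most 10 in all, crops included, and the job is handed in when it is done.

Besides the shell and the picture viewer there is one more tool, called after "Request:" as name(argument=value, ...) on one line, values as JSON. carry_out: Moves the arm, as the interface text tells. Its arguments: {"type":"object","properties":{"steps":{"type":"array"}},"required":["steps"]}

```bash
mkdir -p pics; ls; python3 - <<'E'
from bench import ctrl
import cv2
o=ctrl.get_obs();print(o['time_s'],o['eef_pos'],o['eef_rot'],o['opening'])
for n in ['top','scene']:
    im=ctrl.camera(n);cv2.imwrite(f'pics/{n}0.png',im[:,:,::-1]);print(n,ctrl.camera_params(n))
print(ctrl.camera_params('wrist'))
E
```

```text
pics
0.0 [ 0.22479208 -0.52877821  0.30299724] [-8.58594217e-04  9.79891663e-01  1.99528422e-01  1.17680672e-05] 0.9980509056067199
top {'vertical_fov': 54.2919056914413, 'cx': 308.6239355699065, 'cy': 236.22092910869733, 'cam_to_world': array([[ 0.00695731, -0.99941754,  0.03340921,  0.48463948],
       [-0.99996887, -0.00682899,  0.00395347, -0.02049394],
       [-0.00372301, -0.03343568, -0.99943394,  0.91124715],
       [ 0.        ,  0.        ,  0.        ,  1.        ]])}
scene {'vertical_fov': 46.906751438593126, 'cx': 317.758075251595, 'cy': 234.27575959760026, 'cam_to_world': array([[ 0.67007093,  0.60936937, -0.42387961,  0.94494527],
       [ 0.74226851, -0.54504568,  0.38982389, -0.43250847],
       [ 0.00651299, -0.57584214, -0.81753496,  0.94419293],
       [ 0.        ,  0.        ,  0.        ,  1.        ]])}
{'vertical_fov': 67.20014061599292, 'cx': 316.50483377171867, 'cy': 234.08578348047786, 'hand_eye': array([[-2.07548886e-03, -9.60833435e-01, -2.77118751e-01,
         7.05518079e-02],
       [ 9.99997528e-01, -1.77300092e-03, -1.34211476e-03,
        -2.29644645e-03],
       [ 7.98216934e-04, -2.77120851e-01,  9.60834739e-01,
        -7.04121825e-02],
       [ 0.00000000e+00,  0.00000000e+00,  0.00000000e+00,
         1.00000000e+00]])}
```

View pics/top0.png

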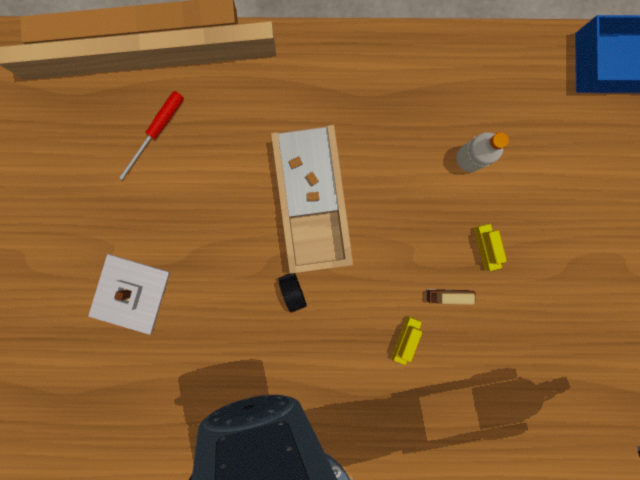

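View pics/scene0.png

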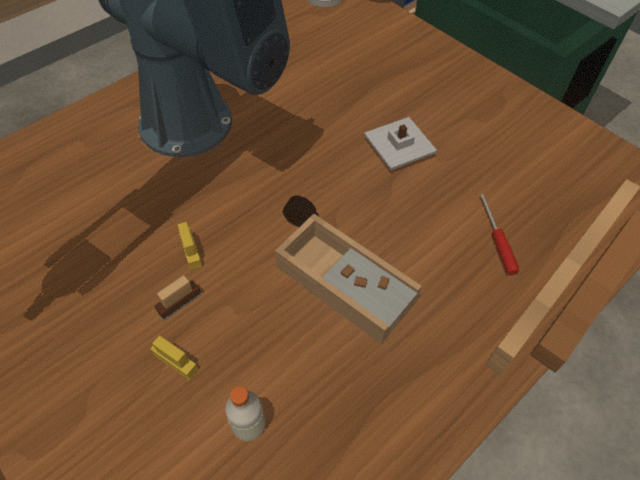

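The scraper candidates in the top image are brown foot with pale grip at (451,297), yellow at (491,248) and yellow at (408,340). The brown and pale one fits the description. I'll confirm it in an enlarged crop.

```bash
python3 - <<'E'
import cv2,numpy as np
im=cv2.imread('pics/top0.png');out=np.zeros((600,800,3),np.uint8)
def put(x,y,w,h,s,ox,oy):
    c=cv2.resize(im[y:y+h,x:x+w],None,fx=s,fy=s,interpolation=cv2.INTER_CUBIC);out[oy:oy+c.shape[0],ox:ox+c.shape[1]]=c
put(265,120,95,150,4,0,0);put(80,250,100,90,4,395,0);put(418,280,70,36,5,395,380)
cv2.imwrite('pics/crop0.png',out)
E
```

```text
(no output)
```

View pics/crop0.png

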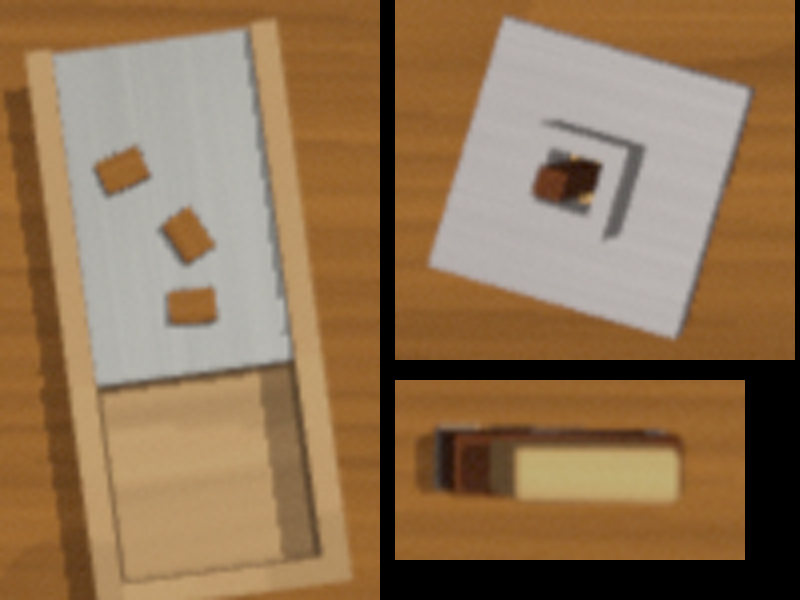

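The crop confirms the scraper: pale grip at image x 442–475, y 293–304, dark foot with a steel strip. The tray's open end is at the top (271,133)–(334,125) and the pot is at the bottom. The lid plate corners are (107,254), (169,272), (150,335) and (88,316).

```bash
cat > h.py <<'E'
import numpy as np, cv2
from scipy.spatial.transform import Rotation as R
from scipy.optimize import least_squares
from bench import ctrl
def rot(o): q=o['eef_rot']; return R.from_quat([q[1],q[2],q[3],q[0]])
def cam(name,o=None):
    p=ctrl.camera_params(name); f=240/np.tan(np.radians(p['vertical_fov']/2))
    if name=='wrist':
        T=np.eye(4);T[:3,:3]=rot(o).as_matrix();T[:3,3]=o['eef_pos'];M=T@p['hand_eye']
    else: M=p['cam_to_world']
    return f,p['cx'],p['cy'],M
def proj(c,P):
    f,cx,cy,M=c; P=(np.atleast_2d(P)-M[:3,3])@M[:3,:3]
    return np.c_[f*P[:,0]/P[:,2]+cx,f*P[:,1]/P[:,2]+cy]
def back(c,px,z):
    f,cx,cy,M=c; px=np.atleast_2d(px); d=np.c_[(px[:,0]-cx)/f,(px[:,1]-cy)/f,np.ones(len(px))]@M[:3,:3].T
    return M[:3,3]+d*((z-M[2,3])/d[:,2])[:,None]
def W(p,L): # planar pose x,y,yaw ; local pts
    L=np.atleast_2d(L); c,s=np.cos(p[2]),np.sin(p[2])
    return np.c_[p[0]+c*L[:,0]-s*L[:,1],p[1]+s*L[:,0]+c*L[:,1],L[:,2]]
def fit(c,L,px,x0):
    L=np.array(L,float);px=np.array(px,float)
    r=least_squares(lambda p:(proj(c,W(p,L))-px).ravel(),x0,loss='soft_l1',x_scale=[.01,.01,.1])
    print(np.round(r.x,4),'res',np.round((proj(c,W(r.x,L))-px),1).tolist());return r.x
def rel(o,target,yaw_close,z):
    "tool shift to put GRASP point (54mm ahead) over target xy at height z, fingers closing along world angle yaw_close, pointing down"
    cands=[]
    for a in (yaw_close,yaw_close+np.pi):
        y=np.array([np.cos(a),np.sin(a),0]);zz=np.array([0,0,-1.]);Rt=np.c_[np.cross(y,zz),y,zz]
        w=(rot(o).inv()*R.from_matrix(Rt)).as_rotvec(); cands.append((np.linalg.norm(w),w))
    w=min(cands,key=lambda t:t[0])[1]
    t=np.array([target[0],target[1],z+.054]);d=rot(o).inv().apply(t-o['eef_pos'])
    return np.round(d,4),np.round(w,4)
E
python3 - <<'E'
from h import *
c=cam('top')
fit(c,[[-.135,-.058,.06],[-.135,.058,.06],[.124,.058,.06],[.112,-.046,.06],[.02,-.046,.05],[.02,.046,.05],[-.135,-.046,.06],[-.135,.046,.06]],
 [[271.5,133],[333.8,125],[352.8,264],[295.5,265.5],[289.5,216.5],[338.5,210],[278.2,133.5],[327.2,127.5]],[.45,0,3.0])
h=.061
lid=fit(c,[[h,h,.024],[h,-h,.024],[-h,-h,.024],[-h,h,.024]],[[107.3,253.8],[169,272],[150.2,335],[88.3,316.5]],[.35,.3,-.2])
fit(c,[[.01,.03,.064],[.01,-.03,.064],[-.01,-.03,.064],[-.01,.03,.064]],[[442,292.8],[475,293.2],[474.8,304.2],[442,303.6]],[.37,-.25,0])
print('tape',back(c,[[280,277],[301,275],[304,306],[288,310]],.06)[:,:2].round(3),'yellow',back(c,[[408,340],[491,248]],.06)[:,:2].round(3))
o=ctrl.get_obs();print(rel(o,[.37,-.25],0,.1)[0],rot(o).as_matrix().round(3))
E
```

```text
[ 0.5758 -0.0236  3.2813] res [[-0.2, 0.3], [0.2, -0.0], [0.4, 1.2], [0.0, 0.7], [-0.4, 0.0], [0.1, -0.1], [-0.4, -1.0], [0.3, -1.7]]
[ 0.4022  0.3226 -0.2767] res [[0.1, 0.4], [-0.1, 0.3], [-0.1, -0.5], [0.1, -0.2]]
[ 0.4027 -0.2877 -0.0082] res [[-0.2, -0.2], [0.1, -0.1], [0.3, 0.1], [-0.3, 0.2]]
tape [[ 0.439  0.034]
 [ 0.443 -0.004]
 [ 0.387 -0.01 ]
 [ 0.379  0.019]] yellow [[ 0.327 -0.198]
 [ 0.494 -0.348]]
[ 0.2426 -0.1996  0.1495] [[ 0.92   0.391 -0.   ]
 [ 0.391 -0.92   0.002]
 [ 0.    -0.002 -1.   ]]
```

```bash
python3 - <<'E'
from h import *
o=ctrl.get_obs();print(*rel(o,[.4027,-.2877],-.008,.16))
E
```

```text
[ 0.258  -0.1522  0.0894] [-0.0012 -0.0012 -1.161 ]
```

Request:
carry_out(steps=[0.258, -0.152, 0.089, 0, 0, -1.161, 0.1, 0.258, -0.152, 0.089, 0, 0, -1.161, 0.1, 0.258, -0.152, 0.089, 0, 0, -1.161, 0.1, 0.258, -0.152, 0.089, 0, 0, -1.161, 0.1, 0.258, -0.152, 0.089, 0, 0, -1.161, 0.1, 0.258, -0.152, 0.089, 0, 0, -1.161, 0.1, 0.258, -0.152, 0.089, 0, 0, -1.161, 0.1, 0.258, -0.152, 0.089, 0, 0, -1.161, 0.1, 0.258, -0.152, 0.089, 0, 0, -1.161, 0.1, 0.258, -0.152, 0.089, 0, 0, -1.161, 0.1, 0.258, -0.152, 0.089, 0, 0, -1.161, 0.1, 0.258, -0.152, 0.089, 0, 0, -1.161, 0.1])

```text
time_s: 1.3
eef_pos: [0.4026, -0.2889, 0.215]
eef_rot: [0.0, 0.711, 0.703, -0.0]
wrist_force: [0.7, -0.2, -0.4]
opening: 0.1
grasp_force: 0.0
```

```bash
python3 - <<'E'
from h import *
o=ctrl.get_obs();c=cam('wrist',o);im=ctrl.camera('wrist');cv2.imwrite('pics/w1.png',im[:,:,::-1])
print(o['time_s'],o['eef_pos'],rot(o).as_matrix().round(3).tolist(),o['opening'])
w=.085*o['opening']/2
for z in (.060,.073,.086): print(z,proj(c,o['eef_pos']+rot(o).apply([[.011,w,z],[.011,-w,z]])).round(1).tolist())
print('pred',proj(c,W([.4027,-.2877,-.008],[[.01,.03,.064],[.01,-.03,.064],[-.01,-.03,.064],[-.01,.03,.064]])).round(1).tolist())
E
```

```text
1.3 [ 0.40264802 -0.28892243  0.21500387] [[0.01, 1.0, 0.0], [1.0, -0.01, -0.0], [-0.0, 0.0, -1.0]] 0.10036233406985537
0.06 [[329.9, 292.8], [308.2, 292.8]]
0.073 [[328.8, 279.6], [308.9, 279.7]]
0.086 [[327.8, 268.5], [309.4, 268.5]]
pred [[334.0, 199.3], [333.2, 288.2], [303.2, 288.3], [301.8, 199.5]]
```

View pics/w1.png

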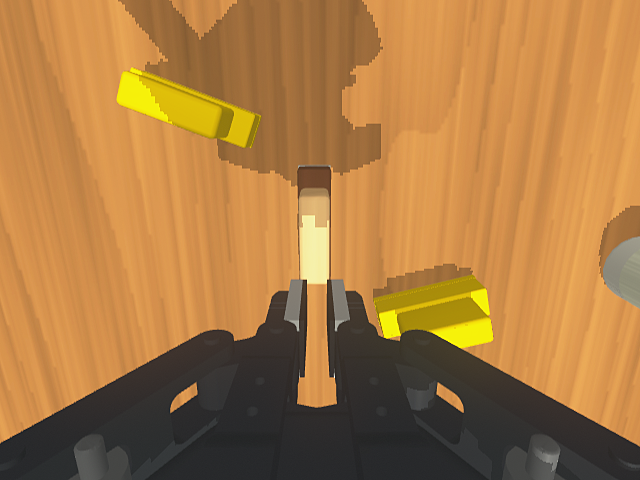

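The wrist picture shows the fingertips at row 280, which matches the 73 mm model when nearly shut. The scraper grip (columns 300–330, down to row 283) is about 3 mm toward +y of the prediction. I'll descend and grasp.

Request:
carry_out(steps=[0.0035, -0.0015, 0, 0, 0, 0, 0.6, 0.0035, -0.0015, 0, 0, 0, 0, 0.6, 0.0035, -0.0015, 0.03, 0, 0, 0, 0.6, 0.0035, -0.0015, 0.06, 0, 0, 0, 0.6, 0.0035, -0.0015, 0.09, 0, 0, 0, 0.6, 0.0035, -0.0015, 0.107, 0, 0, 0, 0.6, 0.0035, -0.0015, 0.107, 0, 0, 0, 0.6, 0.0035, -0.0015, 0.107, 0, 0, 0, 0, 0.0035, -0.0015, 0.107, 0, 0, 0, 0, 0.0035, -0.0015, 0.107, 0, 0, 0, 0, 0.0035, -0.0015, 0.107, 0, 0, 0, 0, 0.0035, -0.0015, 0.107, 0, 0, 0, 0, 0.0035, -0.0015, 0.107, 0, 0, 0, 0, 0.0035, -0.0015, 0.077, 0, 0, 0, 0, 0.0035, -0.0015, 0.037, 0, 0, 0, 0, 0.0035, -0.0015, -0.003, 0, 0, 0, 0, 0.0035, -0.0015, -0.003, 0, 0, 0, 0, 0.0035, -0.0015, -0.003, 0, 0, 0, 0])

```text
time_s: 3.15
eef_pos: [0.4017, -0.2852, 0.2189]
eef_rot: [0.001, 0.71, 0.704, -0.0]
wrist_force: [-0.1, 0.1, -2.5]
opening: 0.225
grasp_force: 59.3
```

```bash
python3 - <<'E'
from h import *
o=ctrl.get_obs();c=cam('wrist',o);im=ctrl.camera('wrist');cv2.imwrite('pics/w2.png',cv2.resize(im[150:400,220:420,::-1],None,fx=2.4,fy=2.4))
print(o['time_s'],o['eef_pos'],rot(o).as_matrix().round(3).tolist(),o['opening'],o['grasp_force'])
# scraper centered in hand, underside 53 below grasp
P=o['eef_pos']+np.array([0,0,-.107])
for z in(.064,.028):print(z,((proj(c,P+np.array([[-.01,.03,z],[.01,.03,z],[.01,-.03,z]]))-[220,150])*2.4).round(1).tolist())
print('foot',((proj(c,P+np.array([[-.012,.043,.028],[.012,.043,.028],[-.012,.043,0],[.012,.043,0]]))-[220,150])*2.4).round(1).tolist())
E
```

```text
3.15 [ 0.40168427 -0.28515596  0.21886153] [[0.008, 1.0, 0.002], [1.0, -0.008, -0.002], [-0.002, 0.002, -1.0]] 0.2245781486667376 59.3365216255188
0.064 [[164.5, 270.9], [308.1, 269.5], [302.6, 624.7]]
0.028 [[179.0, 199.5], [290.7, 198.4], [288.0, 489.1]]
foot [[165.6, 128.2], [302.8, 126.8], [175.3, 101.4], [291.8, 100.2]]
```

View pics/w2.png

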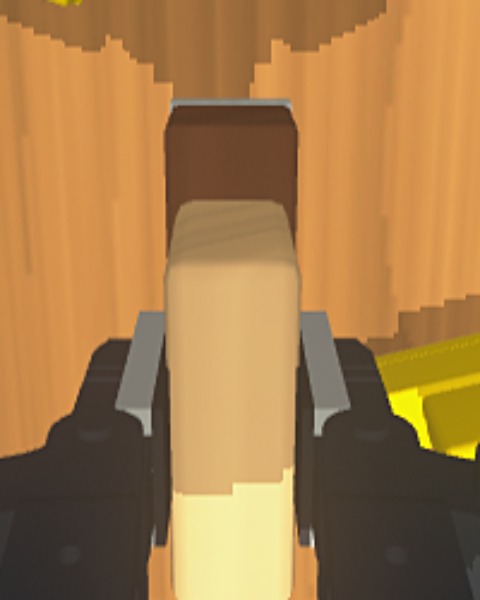

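The scraper is held centred and upright: steel edge at row 100 against 101 predicted. Next I'll hover over channel_start.

```bash
python3 - <<'E'
from h import *
o=ctrl.get_obs();t=[.5758,-.0236,3.2813]
P=W(t,[[-.112,0,.05]])[0];print(P,*rel(o,P,.1397,.05+.08+.053))
E
```

```text
[ 0.68670876 -0.00800363  0.05      ] [ 0.2788  0.2834 -0.0196] [-0.0004 -0.0005 -0.1477]
```

Request:
carry_out(steps=[0.04, 0.04, -0.02, 0, 0, 0, 0, 0.09, 0.09, -0.02, 0, 0, -0.05, 0, 0.12, 0.12, -0.02, 0, 0, -0.1, 0, 0.16, 0.16, -0.02, 0, 0, -0.148, 0, 0.2, 0.2, -0.02, 0, 0, -0.148, 0, 0.24, 0.24, -0.02, 0, 0, -0.148, 0, 0.265, 0.27, -0.02, 0, 0, -0.148, 0, 0.279, 0.2835, -0.02, 0, 0, -0.148, 0, 0.279, 0.2835, -0.02, 0, 0, -0.148, 0, 0.279, 0.2835, -0.02, 0, 0, -0.148, 0, 0.279, 0.2835, -0.02, 0, 0, -0.148, 0, 0.279, 0.2835, -0.02, 0, 0, -0.148, 0, 0.279, 0.2835, -0.02, 0, 0, -0.148, 0])

```text
time_s: 4.5
eef_pos: [0.6866, -0.0094, 0.238]
eef_rot: [-0.0, 0.657, 0.754, -0.0]
wrist_force: [-0.5, -0.3, -1.2]
opening: 0.221
grasp_force: 59.6
```

```bash
python3 - <<'E'
from h import *
o=ctrl.get_obs();c=cam('wrist',o);im=ctrl.camera('wrist');im=np.ascontiguousarray(im[:,:,::-1]);t=[.5758,-.0236,3.2813]
print(o['time_s'],o['eef_pos'],o['grasp_force'])
px=proj(c,W(t,[[-.135,-.058,.06],[-.135,.058,.06],[.02,-.046,.05],[.02,.046,.05],[-.135,-.046,.06],[-.135,.046,.06],[.05,.046,.06],[.05,.058,.06],[.05,-.046,.06]])).round(1);print(px.tolist())
cv2.imwrite('pics/w3.png',im)
E
```

```text
4.5 [ 0.686571   -0.0093861   0.23800446] 59.619675278663635
[[351.9, 150.6], [348.3, 307.1], [131.0, 168.0], [148.2, 287.7], [351.5, 168.7], [348.7, 292.6], [102.3, 293.4], [105.0, 307.9], [79.7, 169.7]]
```

View pics/w3.png

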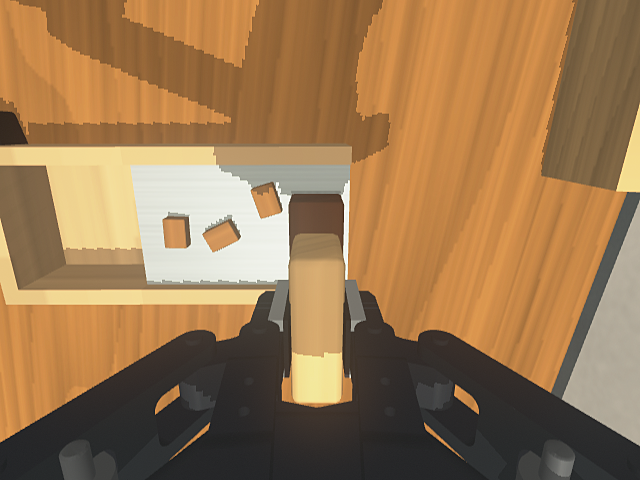

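The picture shows the tray about 4 px above its predicted position, which is about 2.8 mm toward +y. Rail corner at (351,147), step edge (132,166)–(148,289). I'll refit from this view.

```bash
python3 - <<'E'
from h import *
o=ctrl.get_obs();c=cam('wrist',o)
im=cv2.imread('pics/w3.png');g=cv2.cvtColor(im,cv2.COLOR_BGR2GRAY).astype(int)
for col in(80,110,170,230): print(col,[(r,int(im[r,col,0])) for r in range(138,172,2)],[(r,int(im[r,col,0])) for r in range(282,312,2)])
t=fit(c,[[-.135,-.058,.06],[.02,-.046,.05],[.02,.046,.05],[-.135,-.046,.06],[.05,.058,.06],[.05,-.046,.06]],[[351.5,146.5],[131.5,166],[148,288.5],[351,164.5],[105,304],[80,165]],[.5758,-.0236,3.2813])
P=W(t,[[-.112,0,.05]])[0];print(P,*rel(o,P,t[2]-np.pi,.05+.053))
E
```

```text
80 [(138, 61), (140, 62), (142, 60), (144, 79), (146, 95), (148, 155), (150, 151), (152, 150), (154, 151), (156, 151), (158, 152), (160, 151), (162, 151), (164, 150), (166, 143), (168, 143), (170, 145)] [(282, 84), (284, 84), (286, 82), (288, 79), (290, 132), (292, 148), (294, 147), (296, 147), (298, 147), (300, 148), (302, 148), (304, 129), (306, 76), (308, 77), (310, 77)]
110 [(138, 60), (140, 62), (142, 59), (144, 79), (146, 96), (148, 156), (150, 151), (152, 152), (154, 150), (156, 152), (158, 153), (160, 153), (162, 153), (164, 152), (166, 153), (168, 155), (170, 155)] [(282, 84), (284, 85), (286, 85), (288, 80), (290, 146), (292, 151), (294, 151), (296, 151), (298, 151), (300, 150), (302, 152), (304, 132), (306, 74), (308, 75), (310, 74)]
170 [(138, 64), (140, 64), (142, 64), (144, 86), (146, 106), (148, 151), (150, 148), (152, 148), (154, 148), (156, 149), (158, 149), (160, 149), (162, 149), (164, 161), (166, 220), (168, 220), (170, 219)] [(282, 154), (284, 119), (286, 86), (288, 81), (290, 146), (292, 150), (294, 150), (296, 150), (298, 150), (300, 147), (302, 149), (304, 114), (306, 78), (308, 80), (310, 78)]
230 [(138, 60), (140, 61), (142, 60), (144, 86), (146, 91), (148, 109), (150, 107), (152, 108), (154, 108), (156, 108), (158, 109), (160, 109), (162, 109), (164, 116), (166, 154), (168, 153), (170, 153)] [(282, 150), (284, 123), (286, 88), (288, 83), (290, 146), (292, 151), (294, 150), (296, 149), (298, 149), (300, 149), (302, 151), (304, 114), (306, 80), (308, 81), (310, 80)]
[ 0.5759 -0.0211  3.2836] res [[0.5, 0.1], [-0.8, -1.3], [0.2, -3.6], [0.7, 0.3], [-0.0, 1.1], [-0.7, 1.3]]
[ 0.68673221 -0.00526954  0.05      ] [0.0039 0.0005 0.0812] [ 0.0002  0.0001 -0.0035]
```

Request:
carry_out(steps=[0.0035, 0.0005, 0.02, 0, 0, -0.003, 0, 0.0035, 0.0005, 0.045, 0, 0, -0.003, 0, 0.0035, 0.0005, 0.06, 0, 0, -0.003, 0, 0.0035, 0.0005, 0.07, 0, 0, -0.003, 0, 0.0035, 0.0005, 0.076, 0, 0, -0.003, 0, 0.0035, 0.0005, 0.08, 0, 0, -0.003, 0, 0.0035, 0.0005, 0.08, 0, 0, -0.003, 0, 0.0035, 0.0005, 0.08, 0, 0, -0.003, 0])

```text
time_s: 5.35
eef_pos: [0.6878, -0.0048, 0.1594]
eef_rot: [0.001, 0.655, 0.756, 0.0]
wrist_force: [-1.7, -0.5, 3.3]
opening: 0.222
grasp_force: 60.3
```

```bash
python3 - <<'E'
from h import *
o=ctrl.get_obs();print(o['eef_pos'],o['torque'],o['wrist_force'],rot(o).as_matrix().round(4).tolist())
t=[.5759,-.0211,3.2836]
P=W(t,[[.034,0,.05]])[0];print(P,*rel(o,P,t[2]-np.pi,.05+.053))
im=ctrl.camera('wrist');cv2.imwrite('pics/w4.png',np.ascontiguousarray(im[:,:,::-1]))
E
```

```text
[ 0.68780113 -0.00482922  0.15936041] [-0.0583433   0.36897404  0.00714108] [-1.68998032 -0.46598472  3.32650297] [[-0.1425, 0.9898, 0.0019], [0.9898, 0.1425, -0.0004], [-0.0007, 0.0018, -1.0]]
[ 0.54224225 -0.02591204  0.05      ] [-1.000e-04 -1.471e-01  2.100e-03] [0.0018 0.0007 0.001 ]
```

View pics/w4.png

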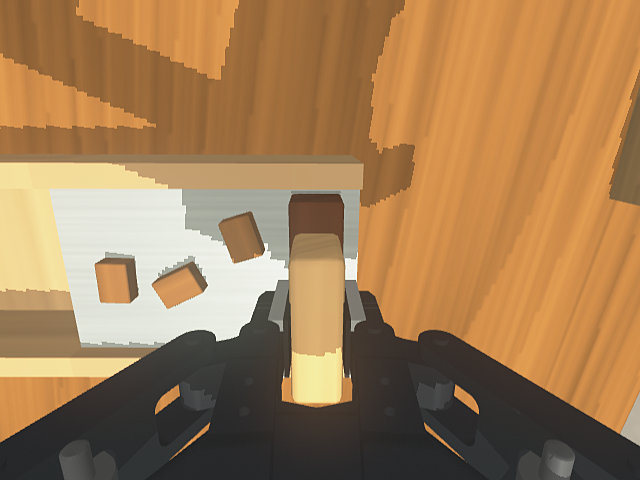

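The scraper is on the channel floor, centred between the rails, with all the chips ahead of it. I'll push.

Request:
carry_out(steps=[0, -0.005, -0.001, 0, 0, 0, 0, 0, -0.015, -0.001, 0, 0, 0, 0, 0, -0.025, -0.001, 0, 0, 0, 0, 0, -0.035, -0.001, 0, 0, 0, 0, 0, -0.045, -0.001, 0, 0, 0, 0, 0, -0.055, -0.001, 0, 0, 0, 0, 0, -0.065, -0.001, 0, 0, 0, 0, 0, -0.075, -0.001, 0, 0, 0, 0, 0, -0.085, -0.001, 0, 0, 0, 0, 0, -0.095, -0.001, 0, 0, 0, 0, 0, -0.105, -0.001, 0, 0, 0, 0, 0, -0.115, -0.001, 0, 0, 0, 0, 0, -0.125, -0.001, 0, 0, 0, 0, 0, -0.135, -0.001, 0, 0, 0, 0, 0, -0.14, -0.001, 0, 0, 0, 0, 0, -0.145, -0.001, 0, 0, 0, 0, 0, -0.147, -0.001, 0, 0, 0, 0, 0, -0.147, -0.001, 0, 0, 0, 0, 0, -0.147, -0.001, 0, 0, 0, 0, 0, -0.147, -0.001, 0, 0, 0, 0])

```text
time_s: 7.4
eef_pos: [0.5411, -0.0255, 0.1582]
eef_rot: [-0.001, 0.655, 0.756, -0.0]
wrist_force: [-0.5, -0.2, -1.7]
opening: 0.223
grasp_force: 59.6
```

```bash
python3 - <<'E'
from h import *
o=ctrl.get_obs();print(o['time_s'],o['eef_pos'],o['wrist_force'],o['grasp_force'])
# park spot: original place
print(*rel(o,[.4017,-.2852],-.008,.053))
E
```

```text
7.4 [ 0.54111943 -0.02545343  0.1581875 ] [-0.48002307 -0.17001316 -1.65611848] 59.638831615448
[-0.2373 -0.1749  0.0513] [-0.0017 -0.0005  0.151 ]
```

Request:
carry_out(steps=[0, 0, -0.04, 0, 0, 0, 0, 0, 0, -0.07, 0, 0, 0, 0, -0.04, -0.03, -0.07, 0, 0, 0.05, 0, -0.08, -0.06, -0.07, 0, 0, 0.1, 0, -0.12, -0.09, -0.07, 0, 0, 0.151, 0, -0.16, -0.12, -0.07, 0, 0, 0.151, 0, -0.2, -0.15, -0.06, 0, 0, 0.151, 0, -0.237, -0.175, -0.03, 0, 0, 0.151, 0, -0.237, -0.175, 0, 0, 0, 0.151, 0, -0.237, -0.175, 0.03, 0, 0, 0.151, 0, -0.237, -0.175, 0.042, 0, 0, 0.151, 0, -0.237, -0.175, 0.0485, 0, 0, 0.151, 0, -0.237, -0.175, 0.0485, 0, 0, 0.151, 0, -0.237, -0.175, 0.0485, 0, 0, 0.151, 0, -0.237, -0.175, 0.0485, 0, 0, 0.151, 0.6, -0.237, -0.175, 0.0485, 0, 0, 0.151, 0.6, -0.237, -0.175, 0.0485, 0, 0, 0.151, 0.6, -0.237, -0.175, 0.0, 0, 0, 0.151, 0.6, -0.237, -0.175, -0.05, 0, 0, 0.151, 0.6, -0.237, -0.175, -0.09, 0, 0, 0.151, 0.6])

```text
time_s: 9.4
eef_pos: [0.4024, -0.2854, 0.2516]
eef_rot: [0.001, 0.71, 0.704, -0.0]
wrist_force: [0.6, -0.8, -0.3]
opening: 0.601
grasp_force: 0.0
```

```bash
python3 - <<'E'
from h import *
o=ctrl.get_obs();print(o['time_s'],o['eef_pos'],o['wrist_force'],o['opening'])
a=ctrl.camera('top')[:,:,::-1]; w=ctrl.camera('wrist')[:,:,::-1]
out=np.zeros((480,760,3),np.uint8);out[:,:300]=cv2.resize(a[115:283,262:367],(300,480),interpolation=cv2.INTER_CUBIC);out[:,300:]=cv2.resize(w,(460,345)).repeat(1,0)[np.minimum(np.arange(480),344)]
cv2.imwrite('pics/c5.png',out)
print(*rel(o,[.4022,.3226],-.2767,.2))
E
```

```text
9.4 [ 0.40243455 -0.28535595  0.25156673] [ 0.63225171 -0.75147859 -0.25346727] 0.6005877990409825
[ 0.6079 -0.0051 -0.0032] [0.0013 0.0011 0.2687]
```

View pics/c5.png

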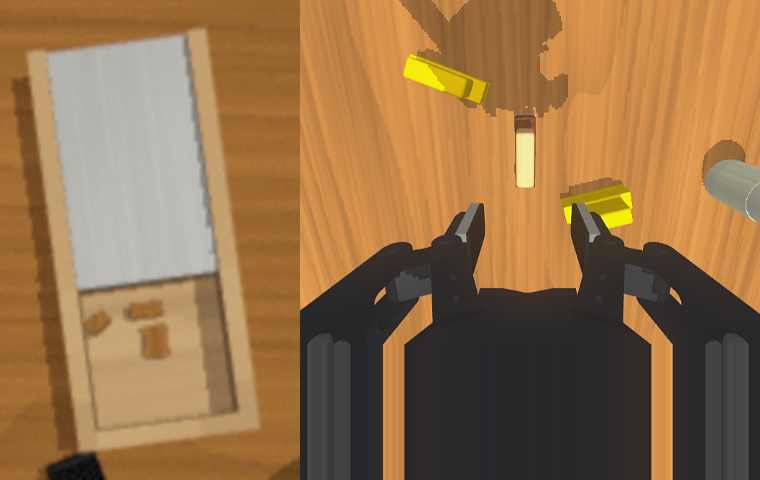

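All three chips are in the pot (crop (97,322), (143,310), (155,341)) and the scraper stands on the bench. Next, the lids.

Request:
carry_out(steps=[0.05, 0, -0.003, 0, 0, 0.05, 0.3, 0.1, 0, -0.003, 0, 0, 0.1, 0.3, 0.15, 0, -0.003, 0, 0, 0.15, 0.3, 0.2, 0, -0.003, 0, 0, 0.2, 0.3, 0.25, 0, -0.003, 0, 0, 0.268, 0.3, 0.3, 0, -0.003, 0, 0, 0.268, 0.3, 0.35, 0, -0.003, 0, 0, 0.268, 0.3, 0.4, 0, -0.003, 0, 0, 0.268, 0.3, 0.45, 0, -0.003, 0, 0, 0.268, 0.3, 0.5, 0, -0.003, 0, 0, 0.268, 0.3, 0.55, 0, -0.003, 0, 0, 0.268, 0.3, 0.59, -0.005, -0.003, 0, 0, 0.268, 0.3, 0.608, -0.005, -0.003, 0, 0, 0.268, 0.3, 0.608, -0.005, -0.003, 0, 0, 0.268, 0.3, 0.608, -0.005, -0.003, 0, 0, 0.268, 0.3, 0.608, -0.005, -0.003, 0, 0, 0.268, 0.3, 0.608, -0.005, -0.003, 0, 0, 0.268, 0.3])

```text
time_s: 11.2
eef_pos: [0.4023, 0.3218, 0.2518]
eef_rot: [0.0, 0.798, 0.602, -0.0]
wrist_force: [-0.8, -0.7, -0.6]
opening: 0.298
grasp_force: 0.0
```

```bash
python3 - <<'E'
from h import *
o=ctrl.get_obs();c=cam('wrist',o);im=ctrl.camera('wrist');cv2.imwrite('pics/w6.png',np.ascontiguousarray(im[:,:,::-1]))
print(o['time_s'],o['eef_pos'],o['wrist_force']);p=[.4022,.3226,-.2767]
h=.061
print('plate',proj(c,W(p,[[h,h,.024],[h,-h,.024],[-h,-h,.024],[-h,h,.024]])).round(1).tolist())
for n,s,z in(('post',.007,.07),('collar',.022,.048)): print(n,proj(c,W(p,[[s,s,z],[s,-s,z],[-s,-s,z],[-s,s,z]])).round(1).tolist())
E
```

```text
11.2 [0.40232125 0.32181317 0.25182725] [-0.76618298 -0.67072456 -0.59774499]
plate [[393.9, 143.5], [386.3, 284.0], [249.9, 284.3], [241.7, 144.0]]
post [[327.9, 223.3], [327.8, 241.8], [308.7, 241.9], [308.5, 223.3]]
collar [[346.7, 197.1], [345.6, 251.5], [290.7, 251.6], [289.4, 197.3]]
```

View pics/w6.png

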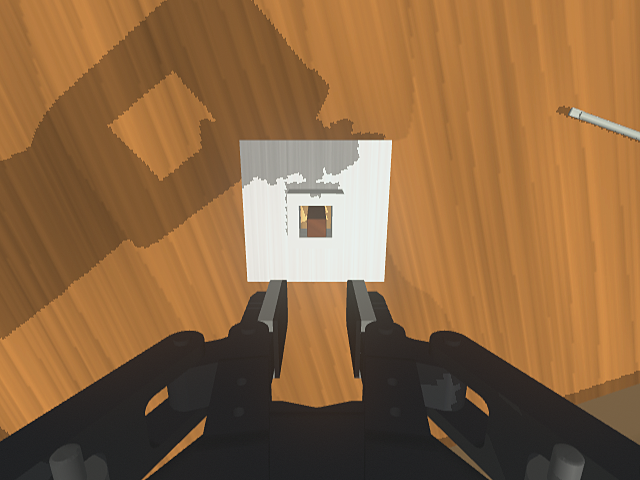

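The picture shows the plate at (239,140)–(392,140)–(385,282)–(247,282), about 3 px from the prediction, with the post top at (316,229). I'll correct by +3 mm in x and −1.5 mm in y, then grip the post.

Request:
carry_out(steps=[0.0033, -0.0015, 0.03, 0, 0, 0, 0.35, 0.0033, -0.0015, 0.07, 0, 0, 0, 0.35, 0.0033, -0.0015, 0.1, 0, 0, 0, 0.35, 0.0033, -0.0015, 0.118, 0, 0, 0, 0.35, 0.0033, -0.0015, 0.126, 0, 0, 0, 0.35, 0.0033, -0.0015, 0.126, 0, 0, 0, 0.35, 0.0033, -0.0015, 0.126, 0, 0, 0, 0, 0.0033, -0.0015, 0.126, 0, 0, 0, 0, 0.0033, -0.0015, 0.126, 0, 0, 0, 0, 0.0033, -0.0015, 0.126, 0, 0, 0, 0, 0.0033, -0.0015, 0.126, 0, 0, 0, 0, 0.0033, -0.0015, 0.12, 0, 0, 0, 0, 0.0033, -0.0015, 0.11, 0, 0, 0, 0, 0.0033, -0.0015, 0.1, 0, 0, 0, 0, 0.0033, -0.0015, 0.07, 0, 0, 0, 0, 0.0033, -0.0015, 0.04, 0, 0, 0, 0, 0.0033, -0.0015, 0.01, 0, 0, 0, 0, 0.0033, -0.0015, 0.006, 0, 0, 0, 0, 0.0033, -0.0015, 0.006, 0, 0, 0, 0])

```text
time_s: 13.15
eef_pos: [0.4016, 0.3267, 0.2465]
eef_rot: [0.0, 0.798, 0.603, 0.001]
wrist_force: [-0.2, -0.2, -5.9]
opening: 0.14
grasp_force: 59.5
```

```bash
python3 - <<'E'
from h import *
o=ctrl.get_obs();c=cam('wrist',o);im=ctrl.camera('wrist');cv2.imwrite('pics/w7.png',np.ascontiguousarray(im[:,:,::-1]))
print(o['time_s'],o['eef_pos'],rot(o).as_matrix().round(3).tolist(),o['wrist_force'],o['torque'],o['opening'])
h=.061;z=o['eef_pos'][2]-.126;y=R.from_matrix(rot(o).as_matrix()).as_matrix()[:,1];p=[*o['eef_pos'][:2],np.arctan2(y[1],y[0])]
print('plate',proj(c,W(p,[[h,h,z+.024],[h,-h,z+.024],[-h,-h,z+.024],[-h,h,z+.024]])).round(1).tolist())
print('collar',proj(c,W(p,[[s*.022,q*.022,z+.048] for s,q in((1,1),(1,-1),(-1,-1),(-1,1))])).round(1).tolist())
t=[.5759,-.0211,3.2836];P=W(t,[[.066,0,.06]])[0];print(P,*rel(o,P,t[2]-np.pi,z+.126-.054))
E
```

```text
13.15 [0.40158876 0.32669486 0.24652075] [[0.272, 0.962, 0.002], [0.962, -0.272, 0.001], [0.001, 0.001, -1.0]] [-0.15925658 -0.1556031  -5.90368083] [0.00335304 0.00166258 0.03826018] 0.14012148179278
plate [[449.7, 155.3], [428.1, 377.5], [210.5, 378.1], [188.8, 155.9]]
collar [[370.5, 251.0], [366.9, 340.3], [272.7, 340.6], [269.1, 251.2]]
[ 0.51056436 -0.03044102  0.06      ] [-3.140e-01  2.021e-01 -2.000e-04] [ 0.0015 -0.0011 -0.4178]
```

View pics/w7.png

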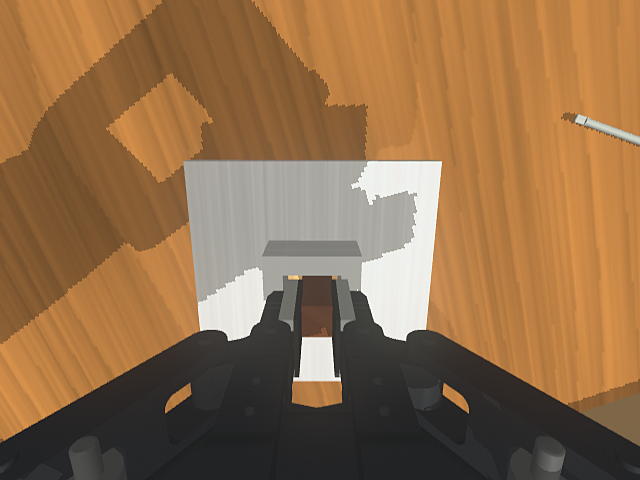

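The lids are up together, level, with about 0.5 kg of load. Plate edges are at row 160 and the post top near edge is at about row 336. I'll check the post's offset in the hand numerically.

```bash
python3 - <<'E'
from h import *
o=ctrl.get_obs();c=cam('wrist',o);im=cv2.imread('pics/w7.png')
print('col317',[(r,im[r,317].tolist()) for r in range(270,345,3)])
print('row325',[(q,im[325,q].tolist()) for q in range(298,340,3)])
for z in(.124,.126,.128):
  P=o['eef_pos']+rot(o).apply([[-.007,-.007,z-.07],[-.007,.007,z-.07],[.007,-.007,z-.07],[.007,.007,z-.07],[-.061,0,z-.024],[.061,0,z-.024],[.007,0,z-.048],[.022,0,z-.048],[.022,0,z-.024]]);print(z,proj(c,P).round(1).tolist())
E
```

```text
col317 [(270, [159, 166, 167]), (273, [160, 167, 167]), (276, [38, 48, 69]), (279, [53, 62, 80]), (282, [52, 62, 80]), (285, [51, 61, 79]), (288, [52, 62, 80]), (291, [51, 61, 78]), (294, [52, 62, 79]), (297, [51, 61, 78]), (300, [52, 62, 79]), (303, [50, 60, 79]), (306, [52, 65, 89]), (309, [54, 70, 99]), (312, [54, 70, 101]), (315, [54, 71, 101]), (318, [53, 69, 99]), (321, [54, 69, 98]), (324, [53, 67, 95]), (327, [52, 67, 95]), (330, [52, 67, 95]), (333, [52, 65, 90]), (336, [62, 85, 127]), (339, [229, 235, 235]), (342, [227, 232, 233])]
row325 [(298, [50, 53, 55]), (301, [50, 57, 69]), (304, [52, 67, 95]), (307, [53, 67, 96]), (310, [52, 66, 95]), (313, [52, 66, 94]), (316, [52, 67, 94]), (319, [52, 67, 95]), (322, [52, 69, 96]), (325, [52, 67, 97]), (328, [53, 70, 99]), (331, [55, 74, 108]), (334, [48, 51, 51]), (337, [57, 59, 60])]
0.124 [[302.7, 340.8], [338.4, 340.7], [302.2, 308.5], [339.0, 308.4], [319.6, 379.8], [319.6, 155.6], [320.1, 284.7], [320.1, 252.4], [319.6, 236.5]]
0.126 [[302.9, 338.0], [338.1, 337.9], [302.4, 306.1], [338.7, 306.0], [319.5, 377.4], [319.6, 155.3], [320.0, 282.9], [320.0, 250.9], [319.6, 235.4]]
0.128 [[303.1, 335.2], [337.9, 335.2], [302.6, 303.7], [338.4, 303.6], [319.5, 375.1], [319.6, 155.0], [320.0, 281.1], [320.0, 249.4], [319.5, 234.3]]
```

The post is centred in the hand. I'll carry the lids over to just above the pot.

Request:
carry_out(steps=[-0.02, 0.013, 0, 0, 0, -0.03, 0, -0.05, 0.032, 0, 0, 0, -0.08, 0, -0.085, 0.055, 0, 0, 0, -0.14, 0, -0.12, 0.077, 0, 0, 0, -0.2, 0, -0.155, 0.1, 0, 0, 0, -0.26, 0, -0.19, 0.122, 0, 0, 0, -0.32, 0, -0.225, 0.145, 0, 0, 0, -0.37, 0, -0.26, 0.167, 0, 0, 0, -0.418, 0, -0.29, 0.187, 0, 0, 0, -0.418, 0, -0.308, 0.198, 0, 0, 0, -0.418, 0, -0.314, 0.202, 0.02, 0, 0, -0.418, 0, -0.314, 0.202, 0.04, 0, 0, -0.418, 0, -0.314, 0.202, 0.05, 0, 0, -0.418, 0, -0.314, 0.202, 0.05, 0, 0, -0.418, 0, -0.314, 0.202, 0.05, 0, 0, -0.418, 0, -0.314, 0.202, 0.05, 0, 0, -0.418, 0])

```text
time_s: 14.8
eef_pos: [0.5108, -0.0305, 0.1967]
eef_rot: [0.001, 0.655, 0.756, 0.0]
wrist_force: [-0.2, 0.2, -5.3]
opening: 0.145
grasp_force: 59.6
```

```bash
python3 - <<'E'
from h import *
o=ctrl.get_obs();print(o['time_s'],o['eef_pos'],o['wrist_force'],o['grasp_force'])
t=[.5764,-.0210,3.2836];P=W(t,[[.066,0,.06]])[0];print(P,*rel(o,P,t[2]-np.pi,.172-.054))
E
```

```text
14.8 [ 0.51084904 -0.03050251  0.19665882] [-0.18713424  0.24408532 -5.28108391] 59.5776629447937
[ 0.51106436 -0.03034102  0.06      ] [0.0001 0.0002 0.0247] [0.0013 0.0005 0.0006]
```

Aligned. I'll lower slowly.

Request:
carry_out(steps=[0, 0, 0.005, 0, 0, 0, 0, 0, 0, 0.01, 0, 0, 0, 0, 0, 0, 0.013, 0, 0, 0, 0, 0, 0, 0.016, 0, 0, 0, 0, 0, 0, 0.018, 0, 0, 0, 0, 0, 0, 0.02, 0, 0, 0, 0, 0, 0, 0.022, 0, 0, 0, 0, 0, 0, 0.023, 0, 0, 0, 0, 0, 0, 0.023, 0, 0, 0, 0, 0, 0, 0.023, 0, 0, 0, 0])

```text
time_s: 15.8
eef_pos: [0.5104, -0.0307, 0.1731]
eef_rot: [0.0, 0.655, 0.756, 0.0]
wrist_force: [-1.0, 0.3, -2.3]
opening: 0.141
grasp_force: 59.9
```

Request:
carry_out(steps=[0, 0, 0.001, 0, 0, 0, 0, 0, 0, 0.001, 0, 0, 0, 0, 0, 0, 0.002, 0, 0, 0, 0, 0, 0, 0.002, 0, 0, 0, 0])

```text
time_s: 16.2
eef_pos: [0.5105, -0.0307, 0.173]
eef_rot: [0.0, 0.655, 0.756, -0.0]
wrist_force: [-9.4, 2.5, 15.9]
opening: 0.143
grasp_force: 62.2
```

```bash
python3 - <<'E'
from h import *
o=ctrl.get_obs();print(o['eef_pos'],o['wrist_force'],o['torque'],rot(o).as_matrix().round(4).tolist())
E
```

```text
[ 0.51047923 -0.03069214  0.17302517] [-9.44080817  2.54970206 15.89024323] [ 0.32798001  1.66039144 -0.04902847] [[-0.1419, 0.9899, -0.0001], [0.9899, 0.1419, -0.0003], [-0.0003, -0.0001, -1.0]]
```

The lids are seated: the hand stops firmly at 0.173 as computed. I'll ease off, open, lower around the collar and grip.

Request:
carry_out(steps=[0, 0, -0.0025, 0, 0, 0, 0, 0, 0, -0.0025, 0, 0, 0, 0, 0, 0, -0.0025, 0, 0, 0, 0.75, 0, 0, -0.0025, 0, 0, 0, 0.75, 0, 0, -0.0025, 0, 0, 0, 0.75, 0, 0, -0.0025, 0, 0, 0, 0.75, 0, 0, -0.0025, 0, 0, 0, 0.75, 0, 0, 0.005, 0, 0, 0, 0.75, 0, 0, 0.012, 0, 0, 0, 0.75, 0, 0, 0.018, 0, 0, 0, 0.75, 0, 0, 0.023, 0, 0, 0, 0.75, 0, 0, 0.023, 0, 0, 0, 0.75, 0, 0, 0.023, 0, 0, 0, 0.75])

```text
time_s: 17.5
eef_pos: [0.5103, -0.0307, 0.1477]
eef_rot: [-0.0, 0.655, 0.755, -0.0]
wrist_force: [0.5, -0.0, 0.4]
opening: 0.753
grasp_force: 0.0
```

```bash
python3 - <<'E'
from h import *
o=ctrl.get_obs();print(o['eef_pos'],o['wrist_force'],o['opening'])
c=cam('wrist',o);im=ctrl.camera('wrist');cv2.imwrite('pics/w8.png',im[:,:,::-1])
w=.085*o['opening']/2
# collar top & plate edges predicted if lid home, from the hand's own position
t=[.5764,-.0210,3.2836];P=W(t,[[.066,0,.06]])[0];yaw=t[2]-np.pi;h=.061
print('plate',proj(c,W([*P[:2],yaw],[[h,h,.07],[-h,h,.07]])).round(1).tolist())
b=im.min(2).astype(int)
for q in(250,290,340,380): print(q,[(r,int(b[r,q])) for r in range(110,330,8)])
E
```

```text
[ 0.5102519  -0.03067265  0.14767802] [ 0.46590364 -0.01799538  0.375587  ] 0.7528601293359631
plate [[471.5, 159.5], [168.6, 160.2]]
250 [(110, 49), (118, 50), (126, 52), (134, 51), (142, 53), (150, 55), (158, 75), (166, 111), (174, 164), (182, 164), (190, 163), (198, 163), (206, 164), (214, 163), (222, 162), (230, 162), (238, 162), (246, 161), (254, 161), (262, 161), (270, 160), (278, 161), (286, 242), (294, 233), (302, 232), (310, 232), (318, 231), (326, 231)]
290 [(110, 54), (118, 53), (126, 54), (134, 56), (142, 57), (150, 59), (158, 76), (166, 111), (174, 163), (182, 162), (190, 161), (198, 161), (206, 162), (214, 161), (222, 160), (230, 160), (238, 160), (246, 160), (254, 159), (262, 120), (270, 123), (278, 119), (286, 158), (294, 158), (302, 154), (310, 127), (318, 93), (326, 119)]
340 [(110, 52), (118, 52), (126, 51), (134, 53), (142, 54), (150, 55), (158, 76), (166, 115), (174, 166), (182, 166), (190, 166), (198, 166), (206, 165), (214, 165), (222, 165), (230, 164), (238, 165), (246, 164), (254, 163), (262, 120), (270, 123), (278, 119), (286, 157), (294, 158), (302, 151), (310, 107), (318, 100), (326, 106)]
380 [(110, 68), (118, 70), (126, 55), (134, 55), (142, 57), (150, 57), (158, 74), (166, 114), (174, 164), (182, 164), (190, 165), (198, 165), (206, 165), (214, 163), (222, 161), (230, 160), (238, 158), (246, 157), (254, 157), (262, 157), (270, 157), (278, 158), (286, 197), (294, 231), (302, 230), (310, 231), (318, 231), (326, 232)]
```

The plate's edge is straight and level at about row 170. I'll grip the collar and lift slowly.

Request:
carry_out(steps=[0, 0, 0, 0, 0, 0, 0.3, 0, 0, 0, 0, 0, 0, 0.3, 0, 0, 0, 0, 0, 0, 0.3, 0, 0, 0, 0, 0, 0, 0.3, 0, 0, 0, 0, 0, 0, 0.3, 0, 0, 0, 0, 0, 0, 0.3, 0, 0, -0.003, 0, 0, 0, 0.3, 0, 0, -0.006, 0, 0, 0, 0.3, 0, 0, -0.01, 0, 0, 0, 0.3, 0, 0, -0.01, 0, 0, 0, 0.3])

```text
time_s: 18.55
eef_pos: [0.5105, -0.0307, 0.1583]
eef_rot: [0.0, 0.655, 0.755, 0.0]
wrist_force: [0.0, -0.4, -2.3]
opening: 0.502
grasp_force: 61.3
```

Request:
carry_out(steps=[0, 0, -0.008, 0, 0, 0, 0.3, 0, 0, -0.018, 0, 0, 0, 0.3, 0, 0, -0.028, 0, 0, 0, 0.3, 0, 0, -0.038, 0, 0, 0, 0.3, 0, 0, -0.048, 0, 0, 0, 0.3, 0, 0, -0.058, 0, 0, 0, 0.3, 0, 0, -0.068, 0, 0, 0, 0.3, 0, 0, -0.076, 0, 0, 0, 0.3, 0, 0, -0.08, 0, 0, 0, 0.3, 0, 0, -0.08, 0, 0, 0, 0.3, 0, 0, -0.08, 0, 0, 0, 0.3, 0, 0, -0.08, 0, 0, 0, 0.3, 0, 0, -0.08, 0, 0, 0, 0.3, 0, 0, -0.08, 0, 0, 0, 0.3])

```text
time_s: 19.95
eef_pos: [0.5102, -0.0306, 0.2375]
eef_rot: [-0.0, 0.655, 0.755, -0.0]
wrist_force: [0.8, -0.1, -2.5]
opening: 0.497
grasp_force: 61.3
```

```bash
python3 - <<'E'
from h import *
o=ctrl.get_obs();print(o['time_s'],o['eef_pos'],o['dq'].round(4) if hasattr(o['dq'],'round') else o['dq'],o['wrist_force'],o['torque'],o['opening'],o['grasp_force'])
c=cam('scene');a=ctrl.camera('scene');cv2.imwrite('pics/s9.png',a[:,:,::-1])
# white plate contour in scene vs prediction
e=o['eef_pos'];h=.061;pz=e[2]-.1483+.07
print('pred plate',proj(c,W([e[0],e[1],.142],[[h,h,pz],[h,-h,pz],[-h,-h,pz],[-h,h,pz]])).round(0).tolist())
fl=.054;print('pred inner flange',proj(c,W([.511,-.0303,.142],[[fl,fl,.066],[fl,-fl,.066],[-fl,-fl,.066],[-fl,fl,.066]])).round(0).tolist())
hs=cv2.cvtColor(a,cv2.COLOR_RGB2HSV);m=((hs[...,1]<40)&(hs[...,2]>90)).astype(np.uint8)
n,l,s,ce=cv2.connectedComponentsWithStats(m);print([s[i].tolist() for i in range(1,n) if s[i,4]>150])
E
```

```text
19.95 [ 0.51016401 -0.03062492  0.23752789] [-0.0012 -0.0027 -0.0034 -0.0001  0.0011  0.0011] [ 0.77177255 -0.09484631 -2.49692166] [ 0.03767345  0.05924864 -0.0605308 ] 0.49656448552257304 61.30446910858154
pred plate [[367.0, 213.0], [324.0, 257.0], [270.0, 220.0], [315.0, 179.0]]
pred inner flange [[358.0, 243.0], [323.0, 280.0], [279.0, 249.0], [315.0, 214.0]]
[[583, 0, 57, 18, 553], [166, 141, 24, 12, 153], [269, 190, 95, 70, 3007], [326, 250, 91, 76, 3233]]
```

The plate blob in the scene image (x 269–364, down to row 260) matches the lid held level 90 mm up. The load is the outer lid alone, so I'll hand in.

```bash
python3 -c "
from bench import ctrl
print(ctrl.hand_in())"
```

```text
the job is handed in; nothing more can be done
None
```

The job is handed in at about 20 s; no verdict came back. By my measurements the chips are in the pot, the scraper is on the bench, the inner lid is home, and the outer lid is held level and still 90 mm above its nested place.

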